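# Seat a pin-footed price sign in its display base by feel

## Task

Take the little price sign out of its parking block and set the tip of its pin lightly on the black plate of the display base, near one end of the plate's window. Slide the tip gently along the middle of the plate until it drops into the hidden blind hole, then lower the sign fully home, upright with its panel lengthways along the base, and let go of it. Leave the tin and the gift box standing beside the base as they are.

Things in the scene. Friction and masses are not known exactly. Their poses are not given: they have to be found in the camera images.
- sign: price sign, one rigid piece, 26 x 60 x 91 mm, about 0.12 kg, upright at the start, its pin loosely in the parking block. Origin at the pin tip, z up along the pin, x normal to the panel, y along its width. From the tip up: steel pin 10 mm in diameter (z 0 to 16 mm), brass flange 26 mm in diameter (16 to 21), brass stem 10 mm in diameter (21 to 46), wooden panel (46 to 91).
- sign_tip (a point): centre of the flat end of the sign's pin (the sign's origin); axes as the sign's. The flat end is 7 mm across, with a bevel 2 mm high up to the pin's 10 mm.
- sign_panel (a point): centre of the sign's panel, 68.5 mm above the pin tip; axes as the sign's. The panel is 10 mm thick (x), 60 wide (y), 45 high, wood with blank pale faces; grip it across its thickness, from above.
- block: parking block of pale wood, 70 x 70 x 30 mm, fixed; origin at the centre of its underside. A 16 mm hole, 24 mm deep, in the middle of its top; the sign's flange rests on its top, so the pin tip starts 14 mm above the counter; lift the sign more than 20 mm to clear it.
- stand: display base, 80 (x) x 240 (y) x 28 (z) mm, fixed to the counter; origin at the centre of its underside, y along its length, z up. A dark wooden frame; in its top a window, 44 (x) x 100 mm (y), centred, edged by a thin brass line, with a flat black plate in it. A push of the sign on plate or frame above 30 N spoils it.
- stand_plate (a point): middle of the black plate's face, 24 mm above the counter (4 mm below the frame's top); axes as the base's. One unmarked blind hole, 12 mm across, 18 deep, lies at x = 0 and y between -20 and 20 mm, elsewhere each time, not measured; the rest of the face is plain. With the sign home its tip is 16 mm below the face. Contact is stiff (some N per 0.1 mm).
- tin: bystander: round sweet tin, dark blue with a gold lid, 63 mm across, 36 mm high, standing loose beside the long side (+x) of the base; origin at the centre of its underside
- ballotin: bystander: red gift box with a gold ribbon, 50 x 60 x 68 mm, standing loose beside the long side (+x) of the base; origin at the centre of its underside
Mind the look-alikes: they are no part of the job. What is shaped like the sign but green or purple is not meant.

How it is judged (in metres and radians):
On the way, in this order (a step that is already met when the one before it is completed fails the run):
1. the pin tip rests on the plain face of the black plate, in the window, with a light push (0.5 to 20 N) (x of sign_tip in the frame of stand between -0.012 and 0.012 m and y of sign_tip in the frame of stand between -0.048 and 0.048 m and z of sign_tip in the frame of stand between 0.0225 and 0.0265 m and contact force between sign and stand between 0.5 and 20 N), for 0.2 s.
2. the pin has dropped into the hole and the sign is down on its flange (x of sign_tip in the frame of stand between -0.012 and 0.012 m and y of sign_tip in the frame of stand between -0.048 and 0.048 m and z of sign_tip in the frame of stand below 0.01 m and angle between sign's own z axis and vertical below 0.06 rad and angle between the x axis of sign and the x axis of stand, either way round below 0.2 rad), for 0.2 s.
At the end, for the whole second after the job is handed in: Pin in the hole, flange on the plate: pin tip under 10 mm above the base's underside (home is 8), within 12 mm of its centre line and 48 mm of its middle; sign upright within 0.06 rad, panel lengthways within 0.2 rad (either face forward), at rest; tin and gift box upright (all of step 2 and linear speed of sign below 0.02 m/s and angular speed of sign below 0.2 rad/s and angle between each of tin, ballotin's own z axis and vertical below 0.2 rad); the robot touches nothing.
It fails at once if the sign is pushed against the base with more than 30 N (contact force between sign and stand above 30 N).
It fails at once if the tin is moved more than 15 mm (distance of tin from where it was at the start of the episode above 0.015 m).
It fails at once if the gift box is moved more than 15 mm (distance of ballotin from where it was at the start of the episode above 0.015 m).
It also fails if it takes over 72 s, if anything falls off the work surface, if the arm or the gripper's body presses on something with over 40 N, if the wrist force passes 120 N, or if a joint passes its speed limit or range.

## Robot

A 6-joint arm with a two-finger parallel gripper is mounted at the origin on a cart in front of the work surface, level with it; the furniture and walls round the work are solid. World frame = base frame: x ahead of the robot, y to its left, z up, the work surface at z = 0. Lengths are in m, angles in degrees, forces in N, time in s.
With the tool pointing down it reaches from about 0.375 to 0.9 m from the base axis. Payload 3.1 kg.
Tool frame: the origin (TCP) lies at the very end of the fingers, on their centre line; the grasp point (between the pads) lies 19 mm behind it; z points along the fingers, x is the direction in which the jaws open and shut, and the axes are right-handed (so a half turn about z gives the same grasp; the last joint's range is limited). The gripper opens to 87 mm and grips with 3 to 60 N. Pads are 19 mm wide; open, the fingers measure 117 mm over their backs; the gripper's body (75 mm by 190 mm) begins 51 mm behind the grasp point.
Start: joints at [-76.633, 30.224, 82.088, -0, 67.689, -10.227], TCP at [0.25, -0.573, 0.223] pointing down, gripper open.
Joint ranges: [-176.69, 176.69], [-43.24, 126.21], [12.49, 139.97], [-82, 262], [0, 151.66], [-163.58, 163.58]. Speed limits (degrees/s): [159.86, 159.86, 180, 180, 180, 180].

## Interface

Orientations are given as a 3x3 rotation matrix whose columns are the frame's x, y, z axes.
In Python, from rig import read_state, capture, bot gives the robot as it stands.
- The arm moves only by the shell command python3 -m crank 'ROWS' [OPENING]. ROWS is JSON, a list of rows, each a list of 2 entries, a list of its own where there are three numbers: the shift along the tool's x, y, z in cm, then the turn, a rotation vector about the tool's x, y, z in rad. In form: [[[dx, dy, dz], [wx, wy, wz]], ...]. A call has 1 to 12 rows; each row shifts and turns the commanded pose from where the row before left it, along the tool's axes as they then stand; what a row does not reach is not made up. A row lasts 1/10 s, in which the tool goes at most 50 mm and 8.59 degrees, less where a joint would pass 70% of its speed; a pose out of reach is approached as far as the arm can. A call with a gripper value outside its range is refused whole. OPENING is the closure, from -1 (fully open) to 1 (shut), set as the call begins (- or left out, the last holds). The fingers move at their own pace and stop on an object; the grip force is fixed at half the most. Time passes only in rows, so rows that do not move let the fingers close. It gives the time, the measured TCP pose, the force and the opening at its end, in the units of the state.
- read_state(): the state, without advancing time (a new reading comes with each control period).
- capture(name): name is "side" or "top"; returns a dict with "pixels" (480x640x3 uint8, red, green, blue), "camera_matrix" (3x3 intrinsics, pixels), "dist" ([k1, k2, p1, p2, k3] as OpenCV has them; the pictures are not rectified), "R" (3x3) and "t" (3): a world point X has camera coordinates R X + t. Camera axes: x right, y down, z forward; pixel columns grow to the right and rows downward; lengths in m; the calibration is good to about 2 mm. A picture is of the moment at which its call begins. There is no depth.
- bot.hand_in(): hands the job in, once; it reports no verdict.
The state is a dict: "time_s": time; "joint_positions": joint angles; "qvel": joint speeds; "tau": joint torques, N m; "position": TCP position; "tcp_rot": TCP orientation; "force": force on the tool from outside, world axes, zero at the start; "moment": the same for the moment, N m; "opening": opening from 0.0 (shut) to 1.0 (fully open).
Only numpy, scipy, OpenCV 4.12 (cv2) and the standard library are available. Lean on these libraries where they do the work, as an engineer would, in place of code of your own. Each camera call takes 0.05 s, during which the arm holds its last target.

## Working session

There is one attempt and no reset: what is moved stays moved. The work goes in short steps, Python scripts to look and compute and a shell command to move; the robot and the scene stay as the last step left them, time stands still between calls to the robot, and variables do not carry over. Pictures are saved under pics/ and viewed, and the job is handed in when it is done.

```bash
ls; mkdir -p pics; python3 - <<'E'
from rig import read_state, capture
import cv2
s=read_state()
for k,v in s.items(): print(k,v)
for n in("side","top"):
    c=capture(n); cv2.imwrite(f"pics/{n}0.png",c["pixels"][:,:,::-1]); print(n,c["camera_matrix"],c["dist"],c["R"],c["t"])
E
```

```text
pics
time_s 0.0
joint_positions [-7.66330338e+01  3.02779684e+01  8.21566451e+01  7.96121913e-04
  6.76879290e+01 -1.02277427e+01]
qvel [-0.08819257  0.01185675  0.07199263 -0.00356908 -0.18957198  0.0251837 ]
tau [-5.03573665e-04 -4.40045357e+01 -1.76593155e+01  6.33445289e-02
  5.83299925e-02 -1.69665982e-04]
position [ 0.25002055 -0.57201916  0.22158088]
tcp_rot [[ 4.00259054e-01 -9.16401908e-01 -4.81948990e-04]
 [-9.16399623e-01 -4.00259152e-01  2.08379914e-03]
 [-2.10250200e-03 -3.92401601e-04 -9.99997713e-01]]
force [ 1.07634844 -0.49197285  0.60396063]
moment [-0.01224533 -0.00402671  0.02394156]
opening 0.9988208911328582
side [[504.13674324   0.         324.32502588]
 [  0.         504.13674324 234.96418977]
 [  0.           0.           1.        ]] [0.02944099 0.         0.         0.         0.        ] [[-0.96456067 -0.26383942  0.00338656]
 [-0.1184793   0.42160468 -0.8990062 ]
 [ 0.23576549 -0.86754726 -0.4379228 ]] [0.54965161 0.14166931 0.84829966]
top [[474.56097484   0.         312.7742034 ]
 [  0.         474.56097484 236.69400007]
 [  0.           0.           1.        ]] [0.01233515 0.         0.         0.         0.        ] [[-1.78365685e-01 -9.83964035e-01 -6.78113880e-04]
 [-9.59543861e-01  1.74091480e-01 -2.21286546e-01]
 [ 2.17856056e-01 -3.88192462e-02 -9.75208596e-01]] [0.06149878 0.59395357 0.81046726]
```

View pics/side0.png

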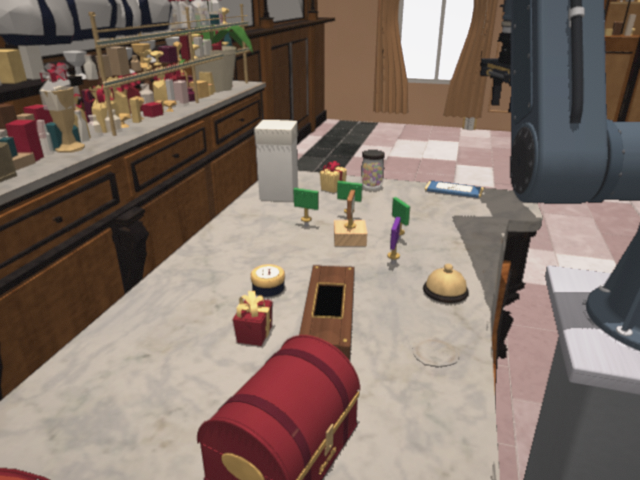

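View pics/top0.png

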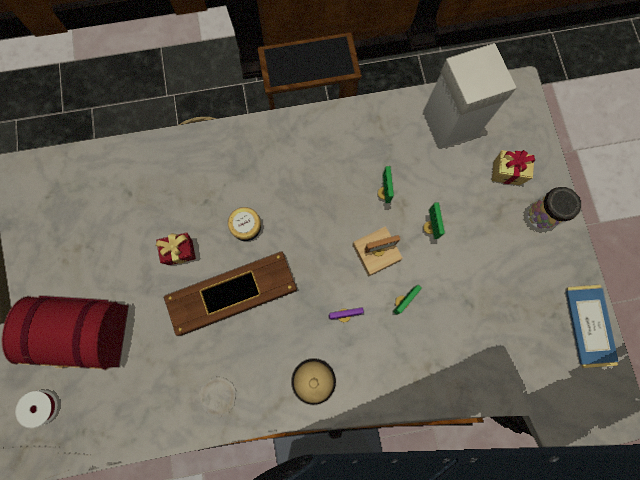

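The sign-shaped things in the top view are green at (388,185), (436,220) and (407,300), purple at (346,313), and wood at (380,243) standing in the pale block. I choose the wooden one. The base is around (231,293), the tin at (244,223) and the gift box at (176,248). Next I'll check enlarged crops.

```bash
python3 - <<'E'
import cv2
t=cv2.imread("pics/top0.png"); s=cv2.imread("pics/side0.png")
cv2.imwrite("pics/c1.png",cv2.resize(t[215:285,335:425],None,fx=8,fy=8,interpolation=cv2.INTER_CUBIC))
cv2.imwrite("pics/c2.png",cv2.resize(t[240:345,155:310],None,fx=5,fy=5,interpolation=cv2.INTER_CUBIC))
cv2.imwrite("pics/c3.png",cv2.resize(s[175:255,300:400],None,fx=7,fy=7,interpolation=cv2.INTER_CUBIC))
E
```

```text
(no output)
```

View pics/c1.png

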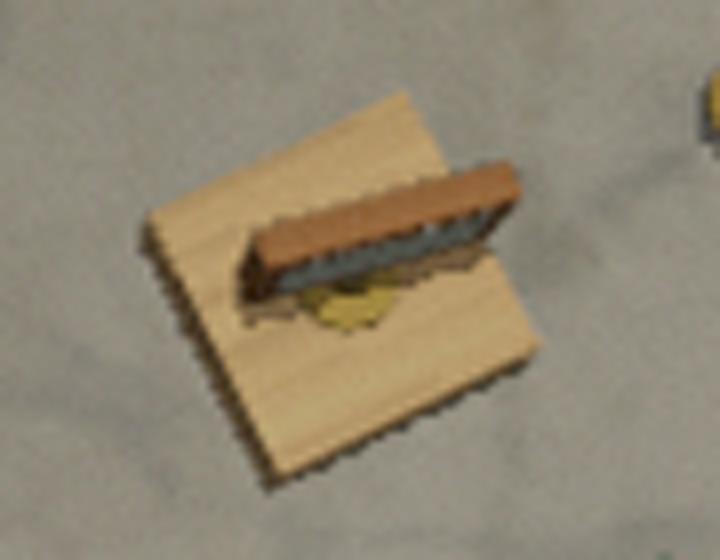

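View pics/c2.png

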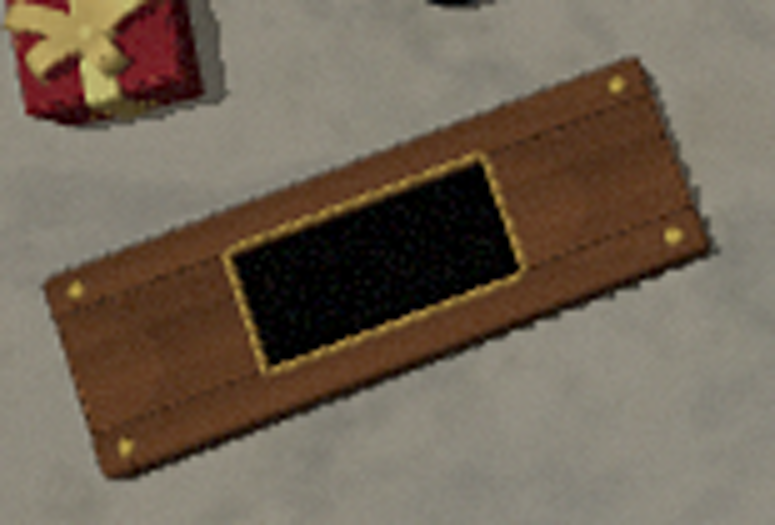

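View pics/c3.png

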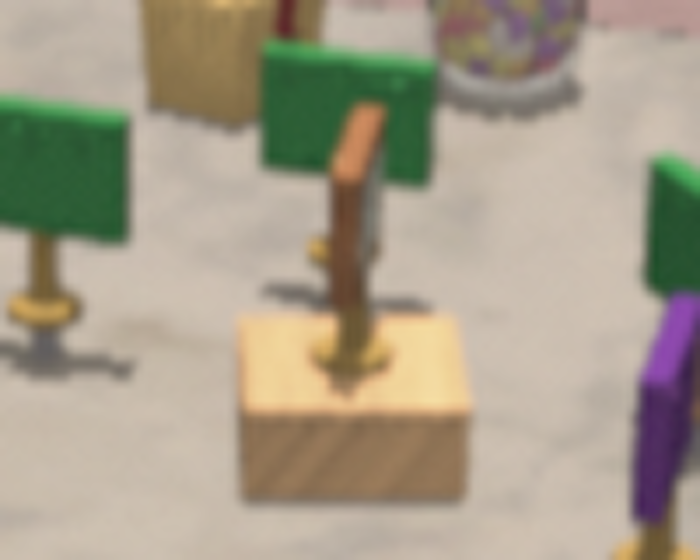

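The crop shows a brown-edged wooden panel with brass flange in the pale block, with the sign's grey face towards the robot. It is clearly not green or purple. Next I'll compute the poses.

```bash
cat > h.py <<'E'
import numpy as np, cv2
from rig import capture, read_state
def ray(c,px):
    u=cv2.undistortPoints(np.array(px,float).reshape(-1,1,2),np.array(c["camera_matrix"]),np.array(c["dist"])).reshape(-1,2)
    R=np.array(c["R"]);t=np.array(c["t"])
    d=np.c_[u,np.ones(len(u))]@R; return -R.T@t,d
def onz(c,px,z):
    o,d=ray(c,px); k=(z-o[2])/d[:,2]; return o+k[:,None]*d
def proj(c,X):
    X=np.array(X,float).reshape(-1,3); r,_=cv2.Rodrigues(np.array(c["R"])); return cv2.projectPoints(X,r,np.array(c["t"]),np.array(c["camera_matrix"]),np.array(c["dist"]))[0].reshape(-1,2)
def crop(p,s,off): return (np.array(p,float)+.5)/s-.5+np.array(off)
E
python3 - <<'E'
from h import *
np.set_printoptions(precision=4,suppress=True)
c=capture("top")
def rep(n,p,s,off,z):
    X=onz(c,crop(p,s,off),z)[:,:2]; e=np.roll(X,-1,0)-X
    print(n,X.mean(0),"len",np.linalg.norm(e,axis=1),"ang",np.degrees(np.arctan2(e[:,1],e[:,0])))
rep("panel",[(255,238),(510,162),(520,190),(268,268)],8,(335,215),.105)
rep("block",[(403,92),(540,345),(278,477),(148,215)],8,(335,215),.03)
rep("base",[(635,60),(712,240),(112,475),(45,282)],5,(155,240),.028)
rep("win",[(483,155),(522,270),(266,370),(228,250)],5,(155,240),.028)
rep("nails",[(615,85),(673,236),(125,447),(75,290)],5,(155,240),.028)
print(onz(c,[(244,223)],.036),onz(c,[(176,245)],.068))
s=capture("side")
# triangulate check: panel top centre in side
pt=crop([[358,140],[345,180],[370,105]],7,(300,175)); print(onz(s,pt,.105))
E
```

```text
panel [ 0.5564 -0.1643] len [0.0592 0.0066 0.0586 0.0072] ang [ -83.4564 -173.1678   97.1177   11.4714]
block [ 0.5564 -0.164 ] len [0.0693 0.0708 0.07   0.0693] ang [-164.1117  106.3446   14.7087  -74.216 ]
base [0.5267 0.1244] len [0.0754 0.2368 0.0769 0.2358] ang [-166.7767  101.1609   12.4206  -79.2146]
win [0.5275 0.1258] len [0.0464 0.1014 0.0476 0.1015] ang [-170.222   101.1939   10.0072  -79.4797]
nails [0.5267 0.1261] len [0.0622 0.2161 0.062  0.2157] ang [-168.7375  100.8648   10.8784  -79.0761]
[[0.6525 0.0788 0.036 ]] [[0.6245 0.2045 0.068 ]]
[[ 0.5557 -0.1596  0.105 ]
 [ 0.5524 -0.127   0.105 ]
 [ 0.5586 -0.1897  0.105 ]]
```

```bash
cat >> h.py <<'E'
from scipy.spatial.transform import Rotation as Ro
np.set_printoptions(precision=4,suppress=True)
def to(p,yaw):
    """remaining shift (cm, tool axes) and turn to have TCP at p, tool x at yaw deg, pointing down"""
    s=read_state(); R=np.array(s["tcp_rot"]); y=np.radians(yaw)
    G=np.array([[np.cos(y),np.sin(y),0],[np.sin(y),-np.cos(y),0],[0,0,-1]])
    print("t",s["time_s"],"pos",s["position"],"F",s["force"],"open",s["opening"])
    print("shift cm",R.T@(np.array(p)-s["position"])*100,"turn rad",Ro.from_matrix(R.T@G).as_rotvec())
E
python3 -c "
from h import *
to([.5564,-.164,.2],7)"
```

```text
t 0.2 pos [ 0.2501 -0.5723  0.2219] F [ 0.532   0.1956 -0.2805] open 0.9978892511720138
shift cm [-25.1555 -44.4112   2.2374] turn rad [-0.0011  0.0009 -1.2812]
```

```bash
python3 -m crank '[[[-2.29,-4.04,0.1],[0,0,0]],[[-2.29,-4.04,0.1],[0,0,0]],[[-2.29,-4.04,0.1],[0,0,0]],[[-2.29,-4.04,0.1],[0,0,0]],[[-2.29,-4.04,0.1],[0,0,0]],[[-2.29,-4.04,0.1],[0,0,0]],[[-2.29,-4.04,0.1],[0,0,0]],[[-2.29,-4.04,0.1],[0,0,0]],[[-2.29,-4.04,0.1],[0,0,0]],[[-2.29,-4.04,0.1],[0,0,0]],[[-2.29,-4.04,0.1],[0,0,0]]]' -1
python3 -m crank '[[[0,0,0],[0,0,-0.128]],[[0,0,0],[0,0,-0.128]],[[0,0,0],[0,0,-0.128]],[[0,0,0],[0,0,-0.128]],[[0,0,0],[0,0,-0.128]],[[0,0,0],[0,0,-0.128]],[[0,0,0],[0,0,-0.128]],[[0,0,0],[0,0,-0.128]],[[0,0,0],[0,0,-0.128]],[[0,0,0],[0,0,-0.128]],[[0,0,0],[0,0,0]],[[0,0,0],[0,0,0]]]'
python3 -c "
from h import *
to([.5564,-.164,.066],7)
c=capture('top'); cv2.imwrite('pics/t1.png',c['pixels'][:,:,::-1])
c=capture('side'); cv2.imwrite('pics/s1.png',c['pixels'][:,:,::-1])"
```

```text
time_s: 1.3
position: [0.5574, -0.1623, 0.2115]
tcp_rot: [[0.4, -0.916, -0.0], [-0.916, -0.4, -0.0], [-0.0, 0.0, -1.0]]
force: [-0.3, -1.2, -0.8]
opening: 1.001
time_s: 2.5
position: [0.5565, -0.164, 0.2114]
tcp_rot: [[0.993, 0.118, -0.0], [0.118, -0.993, 0.0], [-0.0, -0.0, -1.0]]
force: [0.1, 0.4, 0.1]
opening: 0.997
t 2.5 pos [ 0.5565 -0.164   0.2114] F [0.1392 0.3988 0.1492] open 0.99684503151355
shift cm [-0.0105  0.0062 14.5416] turn rad [-0.0002  0.0002 -0.0039]
```

View pics/s1.png

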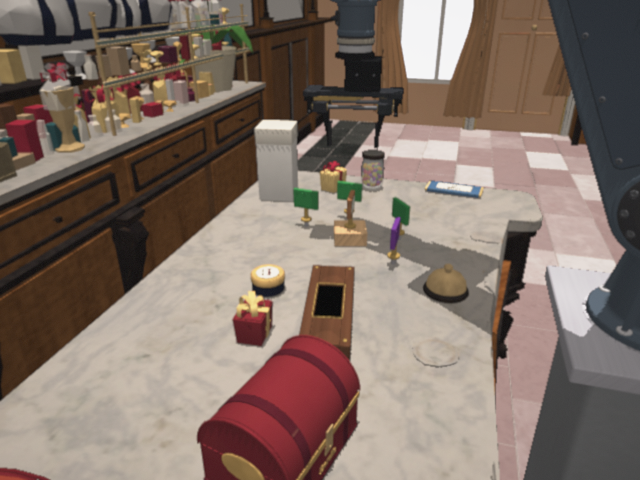

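The gripper hangs squarely above the sign (side view ~(353,120), sign (350,205)) and the surroundings are clear. Next I'll descend and grip.

```bash
python3 -m crank '[[[0,0,2],[0,0,0]],[[0,0,2],[0,0,0]],[[0,0,2],[0,0,0]],[[0,0,2],[0,0,0]],[[0,0,2],[0,0,0]],[[0,0,1.5],[0,0,0]],[[0,0,1.5],[0,0,0]],[[0,0,1],[0,0,0]],[[0,0,0.5],[0,0,0]],[[0,0,0],[0,0,0]]]' -1
python3 -c "
from h import *
to([.5564,-.164,.066],7)
c=capture('side'); cv2.imwrite('pics/s2.png',cv2.resize(c['pixels'][130:260,270:430,::-1],None,fx=5,fy=4.6,interpolation=2))"
```

```text
time_s: 3.6
position: [0.5564, -0.1639, 0.0661]
tcp_rot: [[0.993, 0.12, -0.001], [0.12, -0.993, 0.0], [-0.001, -0.001, -1.0]]
force: [-0.7, -0.6, 0.5]
opening: 0.998
t 3.6 pos [ 0.5564 -0.1639  0.0661] F [-0.7089 -0.6403  0.4978] open 0.998387715439866
shift cm [0.0007 0.0084 0.0052] turn rad [-0.0006  0.0008 -0.0016]
```

View pics/s2.png

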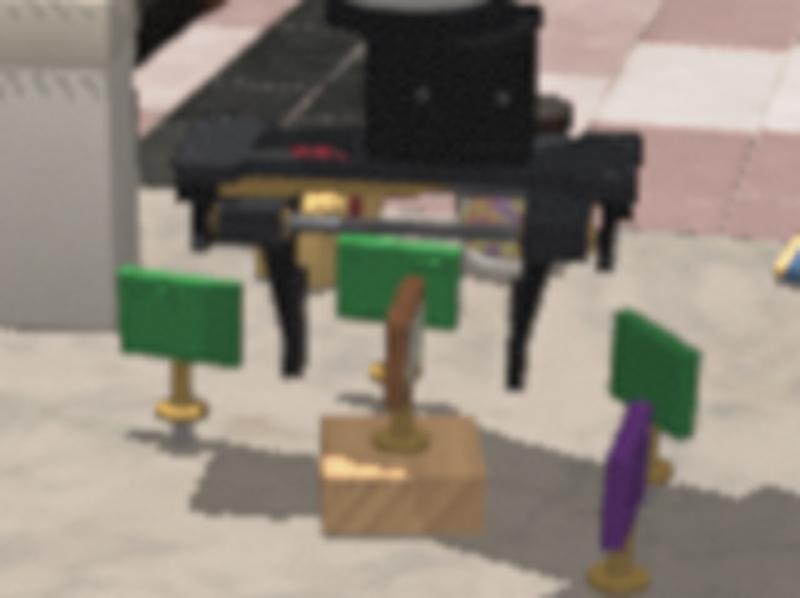

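The fingers straddle the brown panel in the middle (crop: tips at 293 and 516, panel at 405). Next I'll close.

```bash
python3 -m crank '[[[0,0,0],[0,0,0]],[[0,0,0],[0,0,0]],[[0,0,0],[0,0,0]],[[0,0,0],[0,0,0]],[[0,0,0],[0,0,0]],[[0,0,0],[0,0,0]],[[0,0,0],[0,0,0]],[[0,0,0],[0,0,0]],[[0,0,0],[0,0,0]],[[0,0,0],[0,0,0]]]' 1
python3 -m crank '[[[0,0,0],[0,0,0]],[[0,0,0],[0,0,0]],[[0,0,0],[0,0,0]],[[0,0,0],[0,0,0]],[[0,0,0],[0,0,0]]]'
python3 -m crank '[[[0,0,-0.5],[0,0,0]],[[0,0,-1],[0,0,0]],[[0,0,-2],[0,0,0]],[[0,0,-2],[0,0,0]],[[0,0,-1.5],[0,0,0]],[[0,0,0],[0,0,0]],[[0,0,0],[0,0,0]]]'
python3 -c "
from h import *
to([.5564,-.164,.066],7)
c=capture('side'); cv2.imwrite('pics/s3.png',cv2.resize(c['pixels'][110:240,270:430,::-1],None,fx=5,fy=4.6,interpolation=2))"
```

```text
time_s: 4.65
position: [0.5566, -0.164, 0.0665]
tcp_rot: [[0.993, 0.121, -0.0], [0.121, -0.993, 0.0], [-0.0, -0.0, -1.0]]
force: [0.0, -0.6, 1.0]
opening: 0.174
time_s: 5.15
position: [0.5566, -0.164, 0.0665]
tcp_rot: [[0.993, 0.121, 0.0], [0.121, -0.993, 0.0], [0.0, -0.0, -1.0]]
force: [0.2, 0.3, -0.1]
opening: 0.109
time_s: 5.85
position: [0.5566, -0.164, 0.137]
tcp_rot: [[0.993, 0.121, 0.001], [0.121, -0.993, -0.0], [0.001, 0.0, -1.0]]
force: [-1.1, -0.9, -1.7]
opening: 0.113
t 5.85 pos [ 0.5566 -0.164   0.137 ] F [-1.1461 -0.9363 -1.6679] open 0.11280407918468367
shift cm [-0.0229 -0.0029  7.1015] turn rad [ 0.0004 -0.0006 -0.0011]
```

View pics/s3.png

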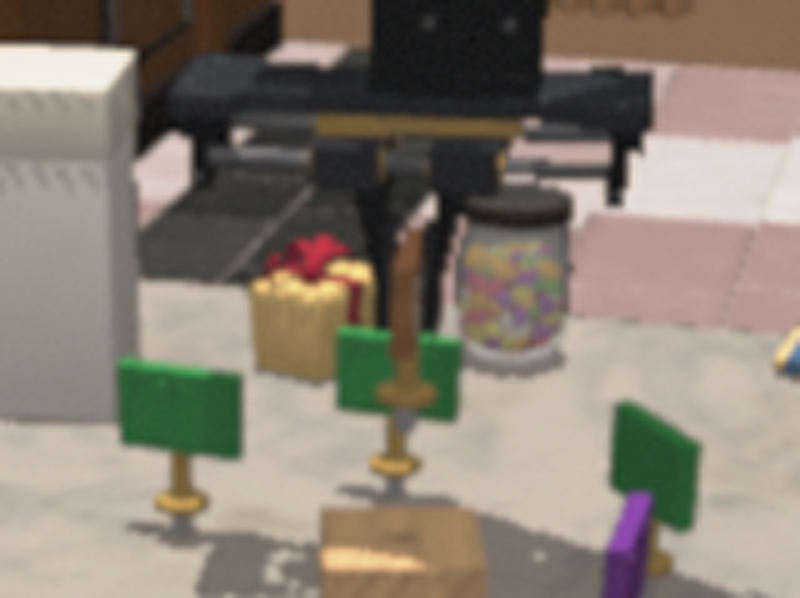

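The sign is lifted clear, with the pin visible at crop (405,415) and upright. I'll refine the base pose with the side view.

```bash
python3 - <<'E'
import cv2
s=cv2.imread("pics/side0.png")
cv2.imwrite("pics/c4.png",cv2.resize(s[258:353,290:370],None,fx=8,fy=6,interpolation=cv2.INTER_CUBIC))
E
```

```text
(no output)
```

View pics/c4.png

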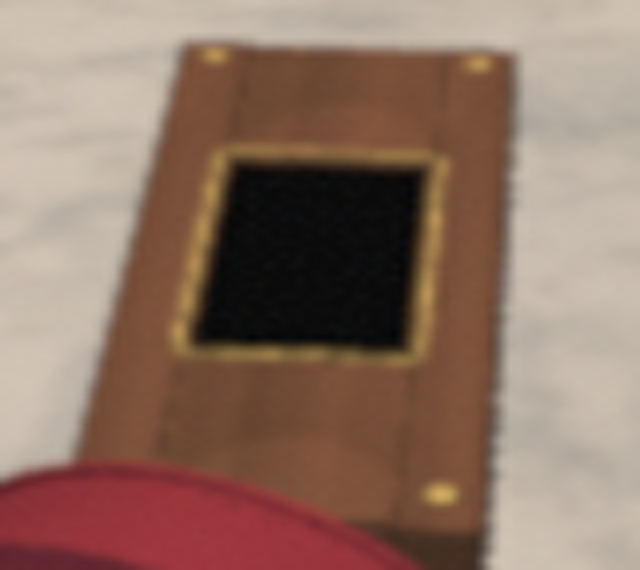

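```bash
python3 - <<'E'
from h import *
c=capture("side")
p=(np.array([(217,153),(443,162),(420,356),(177,347)])+.5)/[8,6]-.5+[290,258]
X=onz(c,p,.028)[:,:2];e=np.roll(X,-1,0)-X
print(X.mean(0),np.linalg.norm(e,axis=1),np.degrees(np.arctan2(e[:,1],e[:,0])))
n=(np.array([(213,55),(480,63)])+.5)/[8,6]-.5+[290,258]
print(onz(c,n,.028)); t=capture("top")
print(onz(t,crop([(615,85),(673,236)],5,(155,240)),.028))
a=np.radians(11);x=np.array([np.cos(a),np.sin(a)]);y=np.array([-x[1],x[0]])
C=np.array([.527,.1257]); print("start",C-.034*y)
to([*(C-.034*y),.137],11)
E
```

```text
[0.5269 0.1281] [0.0502 0.0981 0.0486 0.0989] [-170.1582  100.5119   10.7377  -78.5542]
[[0.5782 0.0279 0.028 ]
 [0.5166 0.0159 0.028 ]]
[[0.5776 0.0262 0.028 ]
 [0.5166 0.014  0.028 ]]
start [0.5335 0.0923]
t 6.0 pos [ 0.5559 -0.1636  0.1357] F [ 0.8777 -0.3696 -0.8319] open 0.11000314285343878
shift cm [  0.8686 -25.6784  -0.1051] turn rad [-0.0012  0.0017 -0.071 ]
```

```bash
python3 -m crank '[[[0.1,-2.5,0],[0,0,0]],[[0.1,-3.2,0],[0,0,0]],[[0.1,-3.5,0],[0,0,-0.035]],[[0.1,-3.5,0],[0,0,-0.036]],[[0.05,-3.5,0],[0,0,0]],[[-0.05,-3.5,0],[0,0,0]],[[-0.05,-3.0,0],[0,0,0]],[[0,-2,0],[0,0,0]],[[0,-1,0],[0,0,0]],[[0,0,0],[0,0,0]],[[0,0,0],[0,0,0]]]'
python3 -c "
from h import *
to([.5335,.0923,.090],11)"
```

```text
time_s: 7.1
position: [0.519, 0.0894, 0.1363]
tcp_rot: [[0.982, 0.191, -0.0], [0.191, -0.982, -0.0], [-0.0, 0.0, -1.0]]
force: [0.2, -0.6, -1.4]
opening: 0.118
t 7.1 pos [0.519  0.0894 0.1363] F [ 0.2099 -0.6192 -1.4108] open 0.11767405599462175
shift cm [ 1.4776 -0.015   4.6278] turn rad [0.0004 0.0002 0.0002]
```

```bash
python3 -m crank '[[[0.5,0,1],[0,0,0]],[[0.5,0,1.5],[0,0,0]],[[0.48,0,1.3],[0,0,0]],[[0,0,0.6],[0,0,0]],[[0,0,0.2],[0,0,0]],[[0,0,0],[0,0,0]],[[0,0,0],[0,0,0]]]'
python3 - <<'E'
from h import *
to([.5335,.0923,.090],11)
c=capture("side");t=capture("top")
for n,k,(r0,r1,q0,q1),f in(("s4",c,(220,340,290,390),5),("t4",t,(215,315,190,310),6)):
    cv2.imwrite(f"pics/{n}.png",cv2.resize(k["pixels"][r0:r1,q0:q1,::-1],None,fx=f,fy=f,interpolation=2))
s=read_state();p=s["position"]
T=[p[0],p[1],p[2]-.0525]
print("pred tip side",(proj(c,T)-[290,220])*5,"top",(proj(t,T)-[190,215])*6)
F=[p[0],p[1],p[2]-.0525+.016]
print("flange",(proj(c,F)-[290,220])*5,"top",(proj(t,F)-[190,215])*6)
E
```

```text
time_s: 7.8
position: [0.5333, 0.0928, 0.0907]
tcp_rot: [[0.982, 0.191, 0.0], [0.191, -0.982, -0.0], [0.0, 0.0, -1.0]]
force: [1.3, -0.3, -1.0]
opening: 0.11
t 7.8 pos [0.5333 0.0928 0.0907] F [ 1.3267 -0.2904 -1.0065] open 0.11034369130887697
shift cm [0.0125 0.0487 0.0699] turn rad [ 0.0001 -0.0002  0.0001]
pred tip side [[202.4366 313.3691]] top [[334.535  418.6321]]
flange [[202.8394 273.5727]] top [[327.2855 412.2139]]
```

View pics/s4.png

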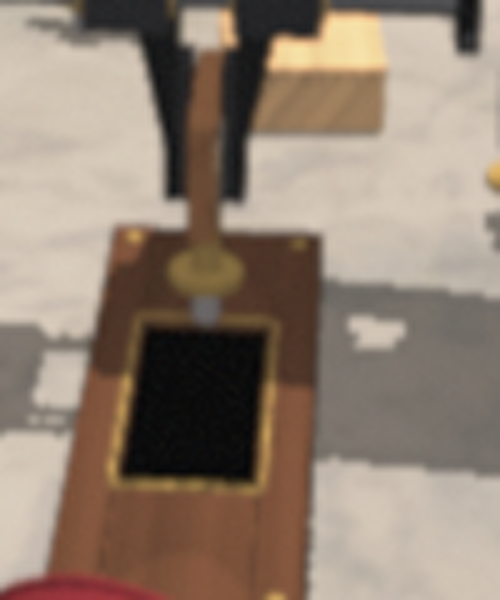

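View pics/t4.png

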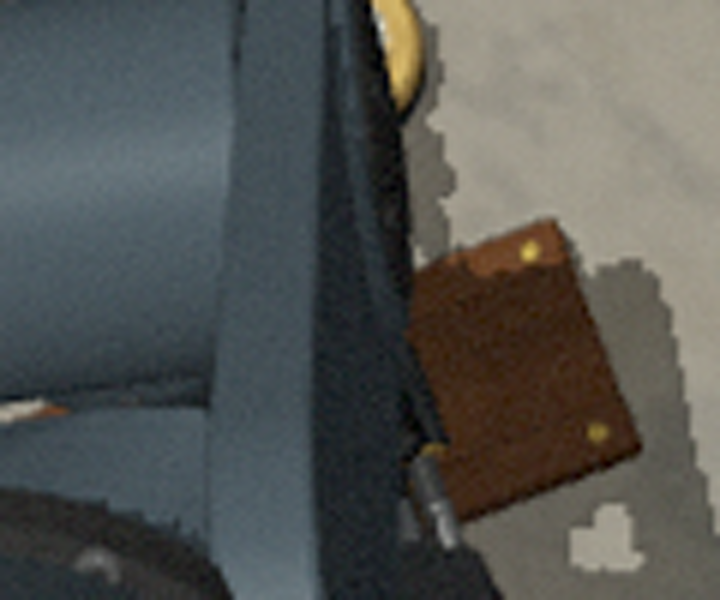

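```bash
python3 -m crank '[[[0.03,0,0.5],[0,0,0]],[[0.02,0.02,0.4],[0,0,0]],[[0,0.02,0.2],[0,0,0]],[[0,0,0],[0,0,0]],[[0,0,0],[0,0,0]],[[0,0,0],[0,0,0]]]'
python3 -c "
from h import *
to([.5335,.0923,.0765],11)"
python3 -m crank '[[[0,0,0.05],[0,0,0]],[[0,0,0],[0,0,0]],[[0,0,0],[0,0,0]]]'
```

```text
time_s: 8.5
position: [0.5339, 0.0925, 0.0796]
tcp_rot: [[0.982, 0.191, 0.0], [0.191, -0.982, 0.0], [0.0, 0.0, -1.0]]
force: [0.1, 0.7, -1.7]
opening: 0.115
t 8.5 pos [0.5339 0.0925 0.0796] F [ 0.1293  0.7308 -1.722 ] open 0.11490640406805348
shift cm [-0.0437  0.009   0.3103] turn rad [ 0.     -0.0002  0.    ]
time_s: 8.8
position: [0.5338, 0.0925, 0.0791]
tcp_rot: [[0.982, 0.191, 0.0], [0.191, -0.982, 0.0], [0.0, 0.0, -1.0]]
force: [0.2, -1.5, -1.2]
opening: 0.11
```

```bash
for i in 1 2 3 ; do python3 -m crank '[[[0,0,0.05],[0,0,0]],[[0,0,0],[0,0,0]],[[0,0,0],[0,0,0]]]' | egrep 'pos|force'; done
```

```text
position: [0.5338, 0.0925, 0.0785]
force: [-0.5, 0.3, -1.8]
position: [0.5338, 0.0925, 0.078]
force: [-0.5, -0.6, -1.8]
position: [0.5338, 0.0925, 0.0775]
force: [-0.4, 0.0, -2.1]
```

```bash
for i in 1 2 3 ; do python3 -m crank '[[[0,0,0.03],[0,0,0]],[[0,0,0],[0,0,0]],[[0,0,0],[0,0,0]]]' | egrep 'pos|force'; done
```

```text
position: [0.5338, 0.0924, 0.0772]
force: [0.3, -0.1, -1.2]
position: [0.5338, 0.0925, 0.0769]
force: [0.0, -0.1, -0.7]
position: [0.5338, 0.0925, 0.0766]
force: [0.4, 0.2, -0.8]
```

```bash
for i in 1 2 ; do python3 -m crank '[[[0,0,0.02],[0,0,0]],[[0,0,0],[0,0,0]],[[0,0,0],[0,0,0]]]' | egrep 'pos|force'; done
```

```text
position: [0.5339, 0.0925, 0.0765]
force: [-0.1, 0.2, -0.5]
position: [0.5339, 0.0925, 0.0765]
force: [-0.4, 0.1, 1.1]
```

```bash
for i in 1 2 ; do python3 -m crank '[[[0,0,0.015],[0,0,0]],[[0,0,0],[0,0,0]],[[0,0,0],[0,0,0]]]' | egrep 'pos|force'; done
```

```text
position: [0.5339, 0.0925, 0.0764]
force: [-1.0, -0.7, 3.3]
position: [0.5339, 0.0924, 0.0764]
force: [-1.5, 1.2, 4.8]
```

```bash
for i in 1 2 3 ; do python3 -m crank '[[[0,-0.1,0],[0,0,0]],[[0,-0.1,0],[0,0,0]],[[0,-0.1,0],[0,0,0]],[[0,0,0],[0,0,0]],[[0,0,0],[0,0,0]]]' | egrep 'pos|force'; done
```

```text
position: [0.5341, 0.0947, 0.0763]
force: [-0.4, -2.6, 5.1]
position: [0.5339, 0.098, 0.0764]
force: [0.5, -4.0, 5.9]
position: [0.5334, 0.101, 0.0763]
force: [0.8, -3.4, 5.0]
```

```bash
python3 -m crank '[[[0,0,-0.015],[0,0,0]],[[0,-0.1,0],[0,0,0]],[[0,-0.1,0],[0,0,0]],[[0,0,0],[0,0,0]],[[0,0,0],[0,0,0]]]' | egrep 'pos|force'; for i in 1 2 ; do python3 -m crank '[[[0,-0.1,0],[0,0,0]],[[0,-0.1,0],[0,0,0]],[[0,0,0],[0,0,0]],[[0,0,0],[0,0,0]]]' | egrep 'pos|force'; done
python3 - <<'E'
from h import *
c=capture("side")
cv2.imwrite("pics/s5.png",cv2.resize(c["pixels"][220:340,290:390,::-1],None,fx=5,fy=5,interpolation=2))
a=np.radians(11);p=read_state()["position"][:2]-np.array([.527,.1263]);print("base xy",p@[np.cos(a),np.sin(a)],p@[-np.sin(a),np.cos(a)])
E
```

```text
position: [0.5325, 0.1033, 0.0764]
force: [2.1, -4.2, 4.9]
position: [0.5319, 0.1052, 0.0763]
force: [1.4, -3.8, 5.7]
position: [0.5314, 0.1071, 0.0763]
force: [1.5, -4.6, 5.5]
base xy 0.00063664475335712 -0.019665813669825928
```

View pics/s5.png

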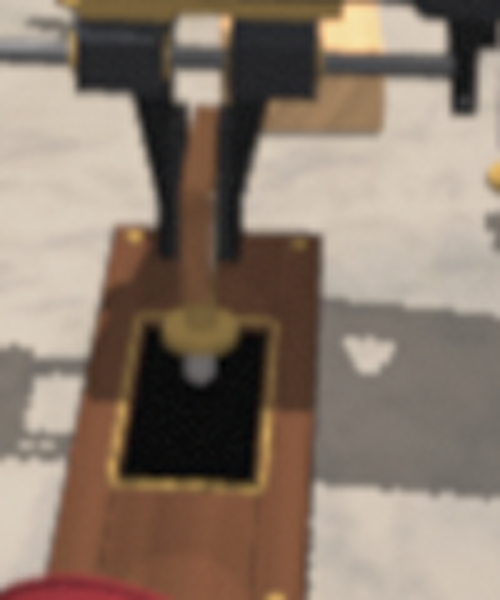

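The tip stands on the black plate at crop (199,378), about mid-window laterally. The push is light, and I'll continue the slide.

```bash
python3 -m crank '[[[0,0,-0.02],[0,0,0]],[[0,-0.1,0],[0,0,0]],[[0,-0.1,0],[0,0,0]],[[0,0,0],[0,0,0]]]' | egrep 'pos|force'; for i in 1 2 3; do python3 -m crank '[[[0,-0.1,0],[0,0,0]],[[0,-0.1,0],[0,0,0]],[[0,0,0],[0,0,0]],[[0,0,0],[0,0,0]]]' | egrep 'pos|force'; done
```

```text
position: [0.5306, 0.1093, 0.0763]
force: [1.8, -4.0, 4.7]
position: [0.53, 0.1113, 0.0763]
force: [1.7, -2.6, 5.4]
position: [0.5294, 0.1135, 0.076]
force: [1.0, -1.3, 1.8]
position: [0.5286, 0.1154, 0.0758]
force: [0.8, -1.0, -0.7]
```

The force vanished and the tool sank 0.5 mm, so the tip is over the hole. I'll lower gently.

```bash
for i in 1 2 3 4; do python3 -m crank '[[[0,0,0.05],[0,0,0]],[[0,0,0],[0,0,0]]]' | egrep 'pos|force'; done
```

```text
position: [0.5292, 0.1151, 0.0756]
force: [0.0, -0.0, -0.7]
position: [0.5294, 0.115, 0.0752]
force: [0.3, -0.5, -1.3]
position: [0.5295, 0.1151, 0.0748]
force: [-0.0, 0.3, -1.5]
position: [0.5295, 0.1152, 0.0744]
force: [0.0, -0.0, -0.3]
```

```bash
for i in 1 2 3 4; do python3 -m crank '[[[0,0,0.05],[0,0,0]],[[0,0,0.05],[0,0,0]],[[0,0,0],[0,0,0]]]' | egrep 'pos|force'; done
```

```text
position: [0.5295, 0.1154, 0.0732]
force: [0.3, 2.5, -0.5]
position: [0.5294, 0.1153, 0.0722]
force: [-0.5, 3.6, -0.3]
position: [0.5295, 0.1152, 0.0713]
force: [-0.5, 4.1, 0.9]
position: [0.5295, 0.1152, 0.0703]
force: [-0.4, 4.1, 0.5]
```

```bash
python3 -m crank '[[[0,-0.04,0],[0,0,0]],[[0,-0.04,0],[0,0,0]],[[0,0,0],[0,0,0]]]' | egrep 'pos|force'; for i in 1 2; do python3 -m crank '[[[0,0,0.05],[0,0,0]],[[0,0,0.05],[0,0,0]],[[0,0,0],[0,0,0]]]' | egrep 'pos|force'; done
python3 - <<'E'
from h import *
c=capture("side")
cv2.imwrite("pics/s6.png",cv2.resize(c["pixels"][220:340,290:390,::-1],None,fx=5,fy=5,interpolation=2))
E
```

```text
position: [0.5294, 0.1155, 0.0702]
force: [-0.0, 1.6, 0.1]
position: [0.5293, 0.1156, 0.0691]
force: [-0.1, 1.7, -0.8]
position: [0.5292, 0.1156, 0.0682]
force: [-0.4, 1.0, -1.5]
```

View pics/s6.png

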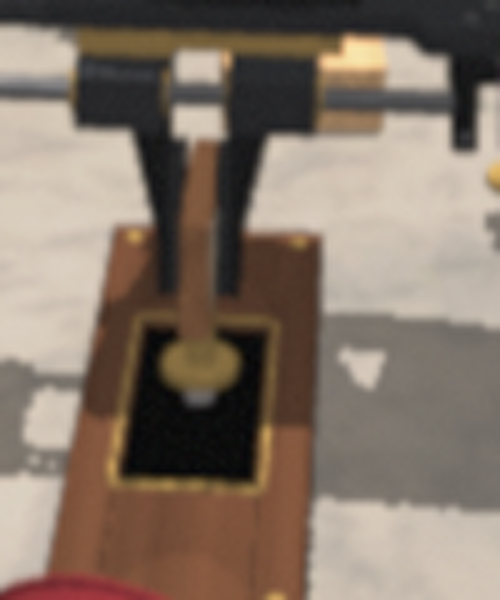

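The pin is half in the hole, with only a short length still visible below the flange at crop (200,398). I'll continue lowering.

```bash
for i in 1 2 3; do python3 -m crank '[[[0,-0.01,0.05],[0,0,0]],[[0,0,0.05],[0,0,0]],[[0,0,0.05],[0,0,0]],[[0,0,0.05],[0,0,0]],[[0,0,0],[0,0,0]]]' | egrep 'pos|force'; done
```

```text
position: [0.5291, 0.1158, 0.0662]
force: [-0.2, 1.0, -1.7]
position: [0.5292, 0.116, 0.0642]
force: [-0.2, 0.6, -0.9]
position: [0.5292, 0.1161, 0.0622]
force: [-0.1, 0.7, -0.2]
```

```bash
for i in 1 2 3 4 5; do python3 -m crank '[[[0,0,0.05],[0,0,0]],[[0,0,0],[0,0,0]],[[0,0,0],[0,0,0]]]' | egrep 'pos|force'; done
```

```text
position: [0.5292, 0.1161, 0.0618]
force: [-0.2, -0.1, -1.5]
position: [0.5292, 0.1161, 0.0613]
force: [0.1, -0.7, -1.0]
position: [0.5292, 0.1161, 0.0608]
force: [0.1, 0.1, -2.4]
position: [0.5293, 0.1161, 0.0605]
force: [-0.7, 0.2, -0.3]
position: [0.5293, 0.1161, 0.0605]
force: [-1.1, 0.0, 5.0]
```

Home: z stopped at 0.0605 (15.9 mm below plate contact) with the flange force rising. I'll look once, then release.

```bash
python3 -m crank '[[[0,0,0],[0,0,0]],[[0,0,0],[0,0,0]],[[0,0,0],[0,0,0]],[[0,0,0],[0,0,0]],[[0,0,0],[0,0,0]],[[0,0,0],[0,0,0]],[[0,0,0],[0,0,0]],[[0,0,0],[0,0,0]]]' -0.2
python3 - <<'E'
from h import *
c=capture("side")
cv2.imwrite("pics/s7.png",cv2.resize(c["pixels"][220:340,290:390,::-1],None,fx=5,fy=5,interpolation=2))
E
```

```text
time_s: 23.0
position: [0.5292, 0.1161, 0.0598]
tcp_rot: [[0.982, 0.191, 0.0], [0.191, -0.982, -0.0], [0.0, 0.0, -1.0]]
force: [-0.2, 0.4, 0.8]
opening: 0.589
```

View pics/s7.png

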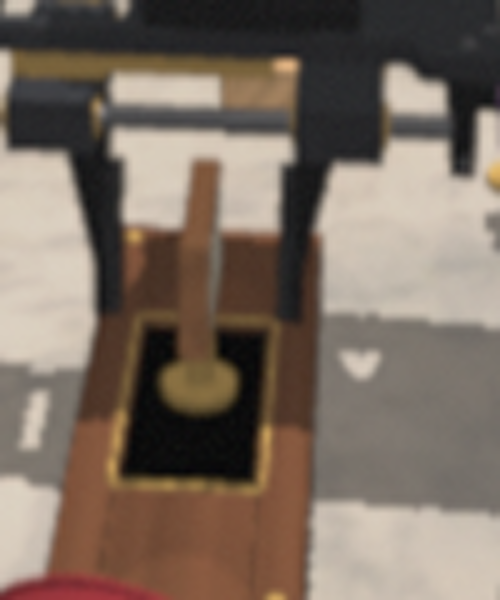

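The fingers (110 and 290) are clear of the panel (200), and the flange lies flat on the plate at (200,387). I'll retreat straight up, then sideways so the top view is clear.

```bash
python3 -m crank '[[[0,0,-0.5],[0,0,0]],[[0,0,-1],[0,0,0]],[[0,0,-2],[0,0,0]],[[0,0,-3],[0,0,0]],[[0,0,-3],[0,0,0]],[[0,0,-3],[0,0,0]],[[0,4,0],[0,0,0]],[[0,4,0],[0,0,0]],[[0,4,0],[0,0,0]],[[0,4,0],[0,0,0]],[[0,4,0],[0,0,0]],[[0,2,0],[0,0,0]]]'
python3 -m crank '[[[0,4,0],[0,0,0]],[[0,4,0],[0,0,0]],[[0,2,0],[0,0,0]],[[0,0,0],[0,0,0]],[[0,0,0],[0,0,0]],[[0,0,0],[0,0,0]],[[0,0,0],[0,0,0]]]'
python3 - <<'E'
from h import *
c=capture("side");t=capture("top")
cv2.imwrite("pics/s8.png",cv2.resize(c["pixels"][210:360,220:400,::-1],None,fx=4,fy=3.9,interpolation=2))
cv2.imwrite("pics/t8.png",t["pixels"][:,:,::-1])
E
```

```text
time_s: 24.25
position: [0.5722, -0.1034, 0.186]
tcp_rot: [[0.982, 0.188, 0.002], [0.188, -0.982, -0.002], [0.002, 0.002, -1.0]]
force: [-0.2, 0.4, 0.2]
opening: 0.6
time_s: 24.95
position: [0.5899, -0.1961, 0.1849]
tcp_rot: [[0.981, 0.193, -0.001], [0.193, -0.981, 0.001], [-0.001, -0.001, -1.0]]
force: [0.3, -0.3, 0.1]
opening: 0.599
```

View pics/s8.png

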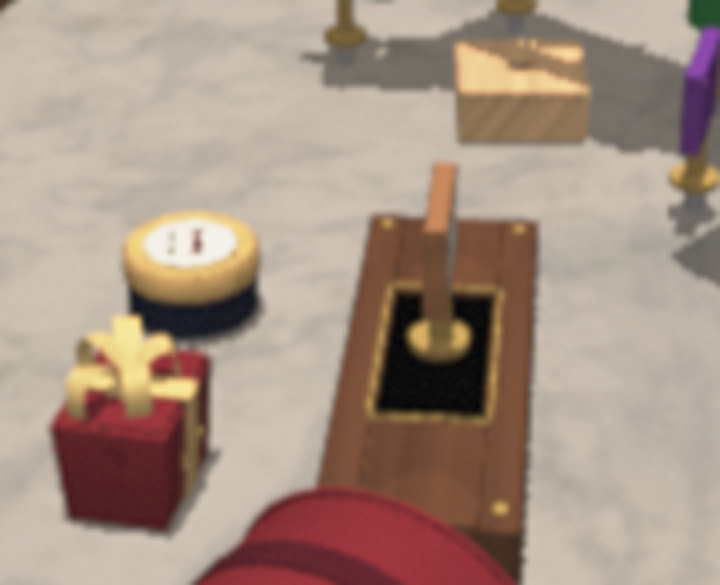

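View pics/t8.png

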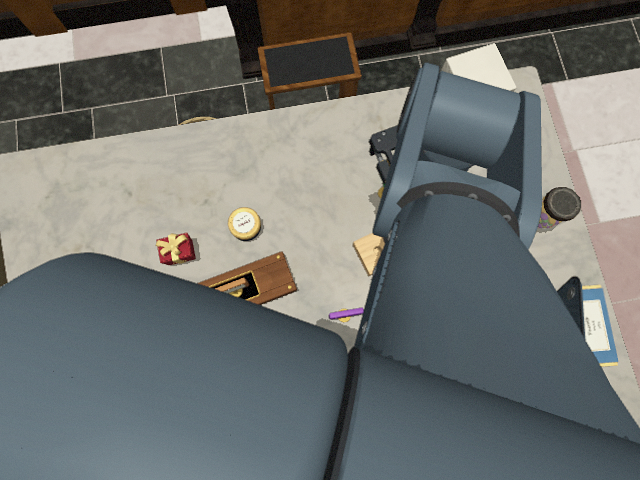

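The sign stands upright, flange on the plate (side crop (438,340)), with its panel along the base. In the top view the tin (244,223) and gift box (176,248) are unmoved, and the arm is well clear.

```bash
python3 -c "
from rig import bot,read_state
s=read_state();print(s['force'],s['time_s']);print(bot.hand_in())"
```

```text
[-0.48440967  0.64805805  0.27122339] 25.05
the job is handed in; nothing more can be done
None
```

The sign is in the hidden hole with its flange down on the black plate. I let go of it and handed the job in at about 25 s; the hand-in gave no verdict.

- **Slide:** I set the tip on the plate near one end of the window and slid it along the middle with about 5–7 N, a little more than planned. After about 20 mm the upward force vanished and the tip dropped.
- **Lowering:** Partway down, the hole wall pushed sideways with about 4 N. I shifted the sign by under 1 mm and then lowered it until the flange touched.
- **Last checks:** The tool stopped 15.9 mm below the height where the tip first touched the plate; home is 16 mm. The side picture shows the sign upright with the panel lengthways. In the top picture the tin and gift box are where they started, and the arm is clear of everything.
- **Not checked:** I judged uprightness and panel direction by eye. In the last top picture the arm partly hid the base.

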